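Index the orange sample dish under the microscope and take the picture

ROBOT

A 6-joint arm with a two-finger parallel gripper is mounted at the origin on the work surface. World frame = base frame: x ahead of the robot, y to its left, z up, the work surface at z = 0. Lengths are in mm, angles in rad, forces in N, time in s.
With the tool pointing down it reaches from about 275 to 750 mm from the base axis. Payload 10.2 kg.
Tool frame: the origin (TCP) lies at the very end of the fingers, on their centre line; the grasp point (between the pads) lies 19 mm behind it; x points along the fingers, y is the direction in which the jaws open and shut, and the axes are right-handed (so a half turn about x gives the same grasp; the last joint's range is limited). The gripper opens to 85 mm and grips with 20 to 120 N. Pads are 22 mm wide; open, the fingers measure 114 mm over their backs; the gripper's body (76 mm by 85 mm) begins 54 mm behind the grasp point. The pads swing forward as they close: fully open they stand 13 mm farther back than shut.
Start: joints at [1.02, 0.313, 1.498, -0, 1.331, -0.223], TCP at [169.042, 497.047, 231.294] pointing down, gripper open.
Joint ranges: [-2.94, 2.94], [-0.97, 2.17], [0.19, 2.56], [-1.23, 4.37], [0.02, 3.11], [-2.88, 2.88]. Speed limits (rad/s): [2.39, 2.39, 3.01, 3.14, 3.14, 3.14].

INTERFACE

Orientations are given as a unit quaternion [w, x, y, z].
In Python, from rig import ctrl gives the robot as it stands. The module is installed in compiled form; this text tells all that it offers.
- The arm moves only by the tool move_arm, never from a script. Its argument "targets" is a list that holds one entry, the list of rows, each a list of 7 numbers: the opening, from 0 (shut) to 1 (fully open), then the shift along the tool's x, y, z each as a share of 150 mm, from -1 to 1, then the turn, a rotation vector about the tool's x, y, z each as a share of 60 degrees, from -1 to 1. A call has 1 to 5 rows; each row shifts and turns the commanded pose from where the row before left it, along the tool's axes as they then stand; what a row does not reach is not made up. A row lasts 1/10 s, in which the tool goes at most 50 mm and 8.59 degrees, less where a joint would pass 70% of its speed; a pose out of reach is approached as far as the arm can. A call with a number of a shift or a turn outside -1 to 1 is refused whole. A call with a gripper value outside its range is refused whole. The fingers move at their own pace and stop on an object; "force" is the grip in N (left out, the last holds). Time passes only in rows, so rows that do not move let the fingers close. It gives the time, the measured TCP pose, the force and the opening at its end, in the units of the state.
- ctrl.sense(): the state, without advancing time (a new reading comes with each control period).
- ctrl.capture(name): name is "scene" or "top"; returns the picture (400x640x3 uint8, red, green, blue); there is no depth.
- ctrl.calibration(name): a dict with "camera_matrix" (3x3 intrinsics, pixels), "D" ([k1, k2, p1, p2, k3] as OpenCV has them; the pictures are not rectified), "extrinsics" (4x4, takes a point from world to camera coordinates). Camera axes: x right, y down, z forward; pixel columns grow to the right and rows downward; lengths in mm; the calibration is good to about 2 mm. A picture is of the moment at which its call begins. calibration takes no time and is no camera call.
- ctrl.finish_job(): hands the job in, once; it reports no verdict.
Trained networks look in the newest picture that a camera, given by its name, has taken for a name from the list of things; names that differ only in an ending like _2 or _b are one class to them, and where a whole thing is asked for, a point or a joint stands for the part that bears it (a point fixed in the world has none). Each returns a list of dicts, best first, with "confidence" (0 to 1); they miss things now and then, are a little off and sometimes report something else, mostly with a low value. They report only what shows in the picture. A call takes as long as a camera call.
- ctrl.recognise(label, camera): "point" ([row, column] in pixels, amid what is visible of it).
- ctrl.cut_out(label, camera): "pixels" (400x640 bool, what is visible of it) and "point" ([row, column] in pixels, amid what is visible of it).
The state is a dict: "time_s": time; "joints": joint angles; "dq": joint speeds; "tau": joint torques, N m; "eef_pos": TCP position; "ee_rot": TCP orientation; "force": force on the tool from outside, world axes, zero at the start; "wrist_torque": the same for the moment, N m; "grip_width": opening from 0.0 (shut) to 1.0 (fully open).
Only numpy, scipy, OpenCV 4.12 (cv2) and the standard library are available. Lean on these libraries where they do the work, as an engineer would, in place of code of your own. Each camera call takes 0.05 s, during which the arm holds its last target.

TASK

The sample carrier of the digital microscope has been left between two of its click stops: push it along its rails by its black end bars, steadily and without touching the sample dishes, until the dish with the orange rim has clicked into its stop right under the lens. Only then press the green button on the white puck right down to take the picture, and let it go. Nothing is to be picked up, and everything else on the trolley stays where it is.

Things in the scene. Friction and masses are not known exactly. Their poses are not given: they have to be found in the camera images.
- stand: White base plate of the microscope stand, fixed, 210 x 420 x 12 mm, with two low guide rails along its own y axis (tops 24 mm above the table, outer sides 43 mm from the middle). Origin: on the table, exactly under the lens; y is the sliding direction, x points away from the robot, z up; yaw within 0.15 rad of the world. The plate reaches 117 mm to +x and 93 mm to -x.
- scope_top (a point): Top of the microscope: an upright black barrel over the lens spot, 33 mm thick (42 mm at its clamp ring), from 104 to 216 mm above the table (this point 216 mm). An arm 195 mm up holds it from a steel column 95 mm behind it (stand's +x); the column's top is 252 mm above the table.
- plunger (a point): Top of the dark plunger housing that guides the spring roller: 26 x 26 mm, 42 mm high above the table, 77 mm in front of the lens axis (stand's -x). Fixed.
- lens_spot (a point): Point on the lens axis, 28 mm above the table: where the wanted dish has to stop.
- carrier (a joint): Travel of the sliding sample carrier along the stand's y, m, counted from where it starts (0). There are four click stops, 44 mm apart, each with one well under the lens, and end stops 9 to 27 mm beyond the outer two. It slides with about 1.5 N; from about 4 mm short of a stop the roller draws it in and centres it (the push drops to nothing); 6 to 8 N pushes it out again.
- carrier_mid (a point): Middle of the carrier's underside, 14 mm above the table; moves with it; starts within 9 mm of the lens axis along y. The carrier, about 0.55 kg, is an aluminium plate 60 mm wide, 14 mm thick, with four wells in a row along y, at -66, -22, +22 and +66 mm from its middle (so a stop is reached when this point lies 66 or 22 mm to either side of the lens axis), and a black push bar across each end.
- left_bar (a point): Middle of the outer upright, rubber-faced face of the carrier's +y push bar, 155 mm from the carrier's middle and 40 mm above the table; moves with the carrier. Each bar is black, 96 mm wide across the rails, 14 mm thick; the face reaches from 26 to 54 mm above the table. Pushing this face moves the carrier towards the stand's -y.
- right_bar (a point): The same point on the -y push bar; pushing this face moves the carrier towards the stand's +y.
- roller (a joint): Position of the brass spring roller that rides on the notched steel strip along the carrier's robot-side edge, m: about 0.0005 on the smooth strip between stops, about 0.0034 when it has dropped right into a notch (clicked in).
- dish_orange: Orange-rimmed (the wanted one) lidded sample dish with a paper disc on top, round, 34 mm across, 13 mm high, about 30 g, standing loose in one of the carrier's four wells (6 mm deep, about 0.6 mm play all round). Origin: centre of its underside, 22 mm above the table. Which well it is in differs from start to start.
- dish_blue: Blue-rimmed lidded sample dish with a paper disc on top, round, 34 mm across, 13 mm high, about 30 g, standing loose in one of the carrier's four wells (6 mm deep, about 0.6 mm play all round). Origin: centre of its underside, 22 mm above the table. Which well it is in differs from start to start.
- dish_white: White-rimmed lidded sample dish with a paper disc on top, round, 34 mm across, 13 mm high, about 30 g, standing loose in one of the carrier's four wells (6 mm deep, about 0.6 mm play all round). Origin: centre of its underside, 22 mm above the table. Which well it is in differs from start to start.
- dish_black: Black-rimmed lidded sample dish with a paper disc on top, round, 34 mm across, 13 mm high, about 30 g, standing loose in one of the carrier's four wells (6 mm deep, about 0.6 mm play all round). Origin: centre of its underside, 22 mm above the table. Which well it is in differs from start to start.
- capture (a joint): Travel of the green capture button, m: 0 up, 0.006 fully down; it points straight up and springs back. 1.5 N starts it moving, 5 N holds it fully down. It counts as pressed beyond 0.004.
- capture_top (a point): Centre of the top of the green round button, 34 mm across; its top is 35.5 mm above the table when up. It sits in a white square puck 74 x 74 x 22 mm that is fixed to the table.
- kidney_dish: Bystander: stainless kidney dish with hair clips in it, 190 x 100 x 37 mm. Origin: its middle, on the table.
- scalp_brush: Bystander: black scalp brush with red teeth, 80 mm across, 72 mm high. Origin: middle of its underside.
- massager: Bystander: pink head massager on four grey feet, 97 mm across, 95 mm high. Origin: middle of its underside.
- jar: Bystander: black jar with a green lid, 94 mm across, 72 mm high. Origin: middle of its underside.
- serum_a: Bystander: small amber bottle with a white cap, 40 mm across, 85 mm high. Origin: middle of its underside.
- serum_b: Bystander: small black bottle with a white cap, 40 mm across, 85 mm high. Origin: middle of its underside.
- tonic: Bystander: tall black bottle, 48 mm across, 155 mm high. Origin: middle of its underside.

How it is judged:
By the outcome, as a careful person would: the job done as asked, in the order asked, and still so for the second after the job is handed in, with the robot touching nothing.
It also fails if it takes over 53 s, if anything falls off the work surface, if the arm or the gripper's body presses on something with over 40 N, if the wrist force passes 120 N, or if a joint passes its speed limit or range.

## Working session

There is one attempt and no reset: what is moved stays moved. The work goes in short steps, Python scripts to look and compute and a tool call to move; the robot and the scene stay as the last step left them, time stands still between calls to the robot, and variables do not carry over. Pictures are saved under pics/ and viewed, and the job is handed in when it is done.

Besides the shell and the picture viewer there is one more tool, called after "Emit:" by a JSON object that holds its "fn" and its "kwargs", one argument or row to a line. move_arm: Moves the arm, as the interface text tells. Shift numbers are shares of 150 mm and turn numbers shares of 60 degrees, none past 1 either way. Its arguments: {"type":"object","properties":{"targets":{"type":"array","items":{"type":"array","items":{"type":"array","items":{"type":"number","minimum":-1,"maximum":1}}}},"force":{"type":"number"}},"required":["targets"]}

```bash
mkdir -p pics
python3 - <<'E'
from rig import ctrl
import cv2
s=ctrl.sense(); print({k:np if 0 else v for k,v in s.items()})
for n in("scene","top"):
    im=ctrl.capture(n); cv2.imwrite(f"pics/{n}0.png",im[:,:,::-1]); c=ctrl.calibration(n); print(n,c)
    for l in ["dish_orange","dish_blue","dish_white","dish_black","left_bar","right_bar","capture_top","plunger","scope_top","carrier_mid","stand"]:
        r=ctrl.recognise(l,n); print(l,[(x['point'],round(x['confidence'],2)) for x in r[:2]])
print(ctrl.sense()['time_s'])
E
```

```text
{'time_s': 0.0, 'joints': array([ 1.01962035e+00,  3.13460408e-01,  1.49847152e+00, -1.26163001e-05,
        1.33100825e+00, -2.23373883e-01]), 'dq': array([ 0.00024793, -0.00210021, -0.0026699 ,  0.00015517, -0.00075792,
        0.00021041]), 'tau': array([-2.97475572e-04, -4.12254453e+01, -2.59744942e+01, -1.82429776e-04,
        4.06788124e-03,  1.65945636e-05]), 'eef_pos': array([168.88579538, 496.80638795, 230.71679355]), 'ee_rot': array([ 0.69745442,  0.11493349,  0.69780626, -0.11581904]), 'force': array([-0.39039426,  0.01876862,  0.27307368]), 'wrist_torque': array([-0.02409969,  0.00869461, -0.02000474]), 'grip_width': 1.001787100377352}
scene {'camera_matrix': array([[496.05972714,   0.        , 326.14412293],
       [  0.        , 496.05972714, 198.41503349],
       [  0.        ,   0.        ,   1.        ]]), 'D': array([-0.10240187,  0.        ,  0.        ,  0.        ,  0.        ]), 'extrinsics': array([[ 8.13287785e-01,  5.81590131e-01, -1.77735105e-02,
        -4.90134974e+02],
       [ 4.30256189e-01, -6.21667017e-01, -6.54530161e-01,
        -1.31302908e+02],
  
[... 953 characters left out ...]
e+01],
       [-9.95112332e-01, -1.44378999e-02, -9.76882523e-02,
         6.02512377e+02],
       [ 9.76720285e-02,  1.82627358e-03, -9.95216981e-01,
         1.16789481e+03],
       [ 0.00000000e+00,  0.00000000e+00,  0.00000000e+00,
         1.00000000e+00]])}
dish_orange [([212.0, 287.7], 0.67)]
dish_blue [([144.5, 302.6], 0.43)]
dish_white [([201.9, 312.0], 0.18)]
dish_black [([247.8, 440.3], 0.51), ([212.6, 300.2], 0.43)]
left_bar [([219.0, 305.3], 0.84)]
right_bar [([217.3, 303.9], 0.61)]
capture_top [([245.8, 440.9], 0.69)]
plunger [([201.5, 309.9], 0.97), ([243.7, 439.2], 0.17)]
scope_top [([199.3, 313.0], 0.81)]
carrier_mid [([217.0, 307.3], 0.56)]
stand [([199.8, 309.4], 0.6)]
1.2
```

Run:
```python
import cv2
a=cv2.imread("pics/top0.png"); cv2.imwrite("pics/topc.png",cv2.resize(a[110:290,200:480],None,fx=2.8,fy=2.8,interpolation=cv2.INTER_CUBIC))
a=cv2.imread("pics/scene0.png"); cv2.imwrite("pics/scenec.png",cv2.resize(a[100:320,190:450],None,fx=2.7,fy=2.7,interpolation=cv2.INTER_CUBIC))
```

```text
(no output)
```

View pics/top0.png

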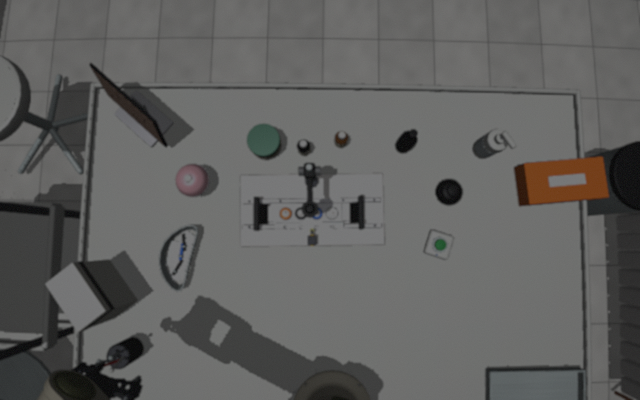

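View pics/topc.png

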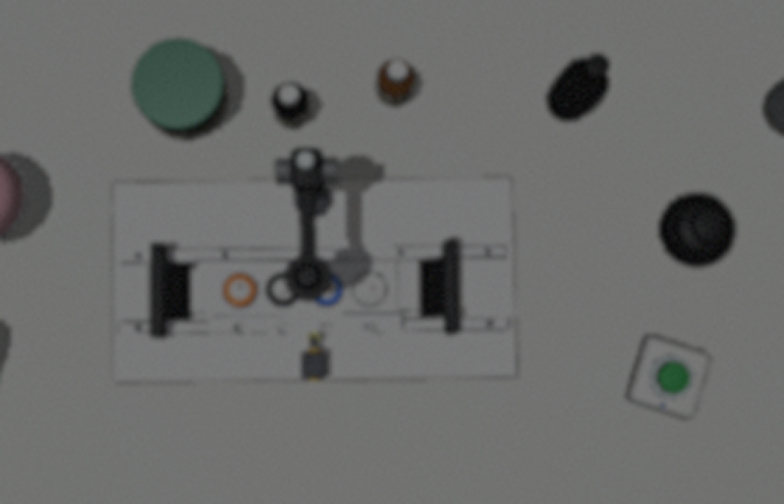

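View pics/scenec.png

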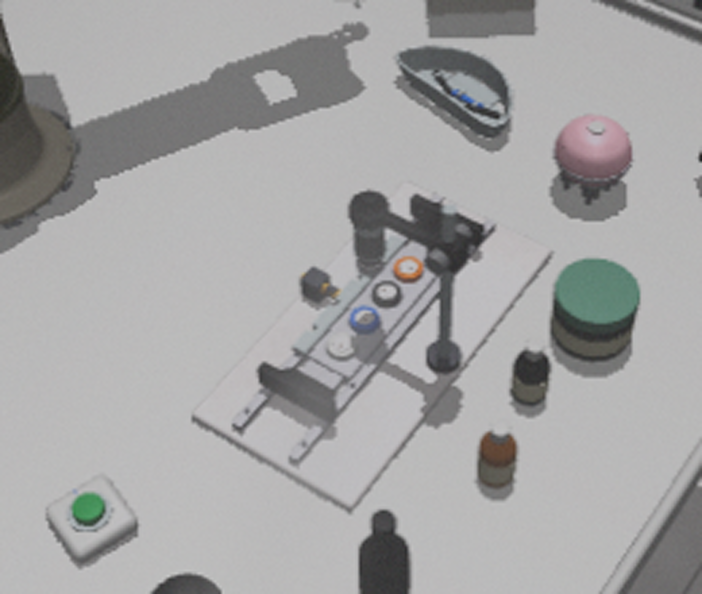

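View pics/scene0.png

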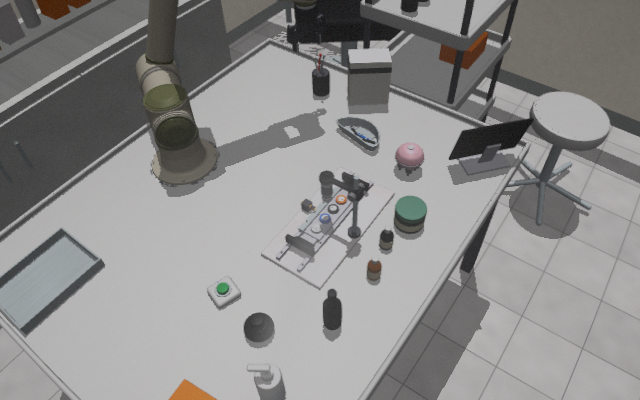

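```bash
cat > h.py <<'E'
import numpy as np,cv2
from rig import ctrl
from scipy.optimize import least_squares
def proj(P,n):
    c=ctrl.calibration(n);E=c['extrinsics'];P=np.atleast_2d(P).astype(float)
    return cv2.projectPoints(P,cv2.Rodrigues(E[:3,:3])[0],E[:3,3],c['camera_matrix'],c['D'])[0][:,0]
def unproj(p,n,z):
    c=ctrl.calibration(n);E=c['extrinsics'];u=cv2.undistortPoints(np.array(p,float).reshape(-1,1,2),c['camera_matrix'],c['D'])[:,0]
    R=E[:3,:3];C=-R.T@E[:3,3];d=np.c_[u,np.ones(len(u))]@R
    return C+d*((z-C[2])/d[:,2])[:,None]
E
python3 - <<'E'
from h import *
t=lambda L:[(200+x/2.8,110+y/2.8) for x,y in L]
s=lambda L:[(190+x/2.7,100+y/2.7) for x,y in L]
C=[(117,210,12),(117,-210,12),(-93,-210,12),(-93,210,12)]
obs=[]
for p,o in zip(t([(112,180),(512,177),(518,376),(115,382)]),C): obs.append(('top',p,o,0))
for p,o in zip(s([(552,252),(350,509),(193,418)]),[C[0],C[1],C[2]]): obs.append(('scene',p,o,0))
for p,y in zip(t([(240,290),(283,290),(371,290)]),(66,22,-66)): obs.append(('top',p,(0,y,35),1))
for p,y in zip(s([(408,268),(387,292),(364,319),(341,346)]),(66,22,-22,-66)): obs.append(('scene',p,(0,y,35),1))
obs.append(('top',t([(314,364)])[0],(-77,0,42),0))
def w(q,o,m):
    o=np.array(o,float)+[0,q[3]*m,0];c,k=np.cos(q[2]),np.sin(q[2])
    return np.array([q[0]+c*o[0]-k*o[1],q[1]+k*o[0]+c*o[1],o[2]])
f=lambda q:np.concatenate([proj(w(q,o,m),n)[0]-p for n,p,o,m in obs])
for sub in ('both','top','scene'):
    O=obs
    g=lambda q:np.concatenate([proj(w(q,o,m),n)[0]-p for n,p,o,m in obs if sub in('both',n)])
    r=least_squares(g,[600,0,0,0],x_scale=[100,100,.1,10],loss='soft_l1');print(sub,r.x,np.round(r.fun.reshape(-1,2),1).tolist())
    if sub=='both':
        q=r.x
        print('bars',w(q,(0,155,40),1),w(q,(0,-155,40),1))
print(unproj(t([(673,377)]),'top',35.5),unproj(s([(88,508)]),'scene',35.5))
print('bystanders',unproj(t([(178,85),(697,230),(5,190)]),'top',70))
print(unproj([(180,257)],'top',30))
E
```

```text
both [5.60251579e+02 6.26074811e+01 3.09955584e-02 8.70152202e+00] [[0.1, -0.3], [0.5, -1.6], [0.6, -0.6], [-1.1, -0.4], [-0.3, -1.9], [-0.1, -0.3], [-2.2, -1.5], [0.1, -0.9], [0.2, -1.2], [-0.3, -1.7], [-1.0, -0.7], [-1.1, -0.3], [-0.7, -0.8], [-0.6, -1.0], [0.2, -0.6]]
bars [555.17837099 226.23037342  40.        ] [564.78545562 -83.62072618  40.        ]
top [5.57705258e+02 6.29931958e+01 2.74189948e-02 8.27369768e+00] [[0.1, 0.3], [0.5, -0.4], [0.3, 0.6], [-1.4, 0.3], [0.1, -0.1], [0.2, -0.3], [-0.3, -0.7], [-0.0, 0.3]]
scene [5.64033770e+02 6.04195346e+01 2.86144876e-02 1.01136298e+01] [[0.5, -0.9], [0.4, 1.0], [-1.8, -0.5], [-0.1, 0.0], [-0.2, 0.4], [0.1, -0.1], [0.2, -0.2]]
[[ 473.17383593 -302.74580169   35.5       ]] [[ 479.25028839 -304.69153261   35.5       ]]
bystanders [[ 758.41844604  201.60938642   70.        ]
 [ 619.41309823 -318.80428167   70.        ]
 [ 649.59969645  371.93691046   70.        ]]
[[426.93223536 437.24524502  30.        ]]
```

```bash
cat >> h.py <<'E'
from scipy.spatial.transform import Rotation as Ro
def st():
    s=ctrl.sense();q=s['ee_rot'];return s,Ro.from_quat([q[1],q[2],q[3],q[0]])
def plan(target,jaw=None):
    """shift to target in tool frame shares; jaw=(x,y) desired tool y axis dir"""
    s,R=st();d=R.inv().apply(np.array(target)-s['eef_pos']);M=R.as_matrix()
    print('t',round(s['time_s'],2),'pos',s['eef_pos'].round(1),'F',s['force'].round(2),'g',round(s['grip_width'],3),'joints',s['joints'].round(2))
    print('axes x,y,z cols\n',M.round(3));print('shares',(d/150).round(3),'norm',np.linalg.norm(d).round(1))
    if jaw is not None:
        y=np.array([*jaw,0.]);y/=np.linalg.norm(y)
        for sg in(1,-1):
            x=np.array([0,0,-1.]);T=np.c_[x,sg*y,np.cross(x,sg*y)]
            print('turn shares',sg,((R.inv()*Ro.from_matrix(T)).as_rotvec()/np.radians(60)).round(3))
E
python3 -c "
from h import *
plan([555,258,231],[np.cos(.029),np.sin(.029)])"
```

```text
t 1.2 pos [169.1 497.  231.3] F [ 1.   -1.   -0.37] g 1.0 joints [ 1.02  0.31  1.5   0.    1.33 -0.22]
axes x,y,z cols
 [[-0.     0.322  0.947]
 [ 0.     0.947 -0.322]
 [-1.     0.    -0.   ]]
shares [ 2.000e-03 -6.800e-01  2.949e+00] norm 454.0
turn shares 1 [ 1.159 -0.     0.   ]
turn shares -1 [-1.841 -0.    -0.   ]
```

Emit:
{"fn": "move_arm", "kwargs": {
  "targets": [
    [[0,0,-0.068,0.295,0,0,0],[0,0,-0.068,0.295,0,0,0],[0,0,-0.068,0.295,0,0,0],[0,0,-0.068,0.295,0,0,0],[0,0,-0.068,0.295,0,0,0]]
  ]
}}

```text
time_s: 1.7
eef_pos: [363.5, 376.3, 231.4]
ee_rot: [0.698, 0.115, 0.698, -0.115]
force: [-0.0, 0.6, 0.1]
grip_width: 0.143
```

Emit:
{"fn": "move_arm", "kwargs": {
  "targets": [
    [[0,0,-0.068,0.295,0,0,0],[0,0,-0.068,0.295,0,0,0],[0,0,-0.068,0.295,0,0,0],[0,0,-0.068,0.295,0,0,0],[0,0,-0.068,0.295,0,0,0]]
  ]
}}

```text
time_s: 2.2
eef_pos: [556.6, 256.7, 231.3]
ee_rot: [0.698, 0.115, 0.698, -0.115]
force: [0.4, 0.7, -0.6]
grip_width: -0.0
```

Emit:
{"fn": "move_arm", "kwargs": {
  "targets": [
    [[0,0,0,0,0.129,0,0],[0,0,0,0,0.129,0,0],[0,0,0,0,0.129,0,0],[0,0,0,0,0.129,0,0],[0,0,0,0,0.129,0,0]]
  ]
}}

```text
time_s: 2.7
eef_pos: [555.2, 258.0, 231.2]
ee_rot: [0.619, 0.342, 0.619, -0.342]
force: [0.3, -0.2, -0.4]
grip_width: -0.002
```

Emit:
{"fn": "move_arm", "kwargs": {
  "targets": [
    [[0,0,0,0,0.129,0,0],[0,0,0,0,0.129,0,0],[0,0,0,0,0.129,0,0],[0,0,0,0,0.129,0,0]]
  ]
}}

```text
time_s: 3.1
eef_pos: [555.1, 258.0, 231.2]
ee_rot: [0.505, 0.495, 0.505, -0.495]
force: [0.6, -0.1, 0.1]
grip_width: -0.001
```

```bash
python3 -c "
from h import *
plan([554,258,34],[np.cos(.029),np.sin(.029)])"
```

```text
t 3.1 pos [555.1 258.  231.2] F [ 0.61 -0.05  0.13] g -0.001 joints [ 0.24  0.51  1.21 -0.    1.42  0.22]
axes x,y,z cols
 [[-0.     1.     0.022]
 [-0.     0.022 -1.   ]
 [-1.    -0.     0.   ]]
shares [ 1.315 -0.007 -0.   ] norm 197.2
turn shares 1 [-0.007  0.     0.   ]
turn shares -1 [ 2.993  0.    -0.   ]
```

Emit:
{"fn": "move_arm", "kwargs": {
  "targets": [
    [[0,0.26,0,0,-0.007,0,0],[0,0.26,0,0,0,0,0],[0,0.26,0,0,0,0,0],[0,0.26,0,0,0,0,0],[0,0.15,-0.004,0,0,0,0]]
  ]
}}

```text
time_s: 3.6
eef_pos: [553.2, 257.6, 49.6]
ee_rot: [0.508, 0.49, 0.509, -0.492]
force: [0.5, -0.0, -0.5]
grip_width: -0.001
```

```bash
python3 -c "
from h import *
plan([554.5,238,37],[np.cos(.029),np.sin(.029)])
for n in('top','scene'):
    im=ctrl.capture(n)[:,:,::-1]
    a=im[110:290,200:480] if n=='top' else im[100:320,190:450]
    cv2.imwrite(f'pics/{n}1.png',cv2.resize(a,None,fx=2.7,fy=2.7,interpolation=cv2.INTER_CUBIC))
"
```

```text
t 3.6 pos [553.2 257.6  49.6] F [ 0.45 -0.01 -0.46] g -0.001 joints [ 0.24  0.69  1.42 -0.    1.04  0.21]
axes x,y,z cols
 [[-0.004  0.999  0.034]
 [-0.001  0.034 -0.999]
 [-1.    -0.004  0.001]]
shares [0.084 0.004 0.131] norm 23.4
turn shares 1 [0.005 0.001 0.004]
turn shares -1 [-2.995e+00 -6.000e-03  1.000e-03]
```

View pics/scene1.png

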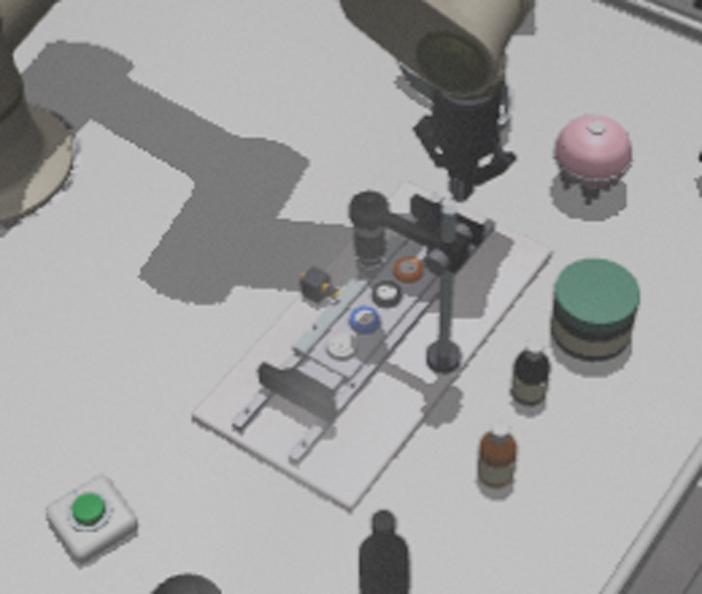

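View pics/top1.png

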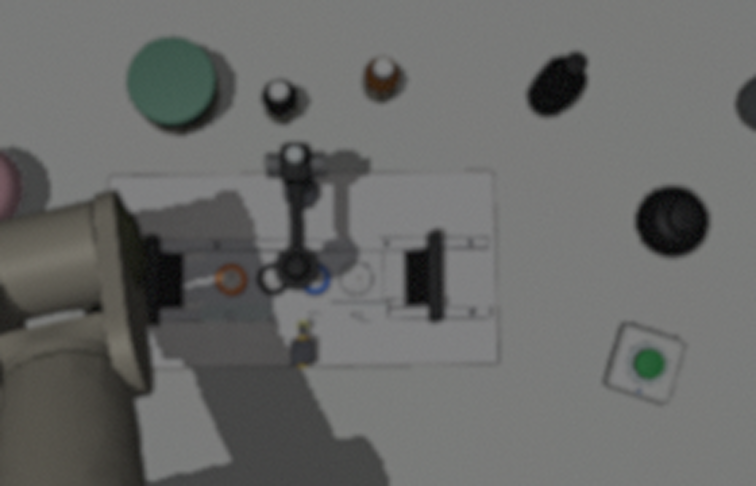

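```bash
python3 -c "
from h import *
c=ctrl.calibration('scene');E=c['extrinsics'];R=E[:3,:3];C=-R.T@E[:3,3]
P=[(190+x/2.7,100+y/2.7) for x,y in [(455,95),(500,60),(410,60),(520,15),(470,100)]]
u=cv2.undistortPoints(np.array(P).reshape(-1,1,2),c['camera_matrix'],c['D'])[:,0]
d=np.c_[u,np.ones(len(u))]@R
for Y in(180,257): print(Y,(C+d*((Y-C[1])/d[:,1])[:,None]).round(0).tolist())
for z in (200,250,300): print(z,unproj([(200+x/2.7,110+y/2.7) for x,y in [(110,195),(150,300),(140,395)]],'top',z).round(0).tolist())
im=cv2.imread('pics/scene1.png'); cv2.imwrite('pics/sz.png',cv2.resize(im[0:220,320:560],None,fx=2.6,fy=2.6))
im=ctrl.capture('scene')[:,:,::-1]; cv2.imwrite('pics/sfull.png',im)
"
```

```text
180 [[589.0, 180.0, 279.0], [637.0, 180.0, 348.0], [533.0, 180.0, 298.0], [655.0, 180.0, 411.0], [606.0, 180.0, 281.0]]
257 [[541.0, 257.0, 198.0], [595.0, 257.0, 274.0], [481.0, 257.0, 219.0], [614.0, 257.0, 342.0], [561.0, 257.0, 201.0]]
200 [[621.0, 236.0, 200.0], [526.0, 196.0, 200.0], [440.0, 203.0, 200.0]]
250 [[615.0, 226.0, 250.0], [524.0, 188.0, 250.0], [443.0, 195.0, 250.0]]
300 [[608.0, 216.0, 300.0], [522.0, 180.0, 300.0], [445.0, 186.0, 300.0]]
```

View pics/sfull.png

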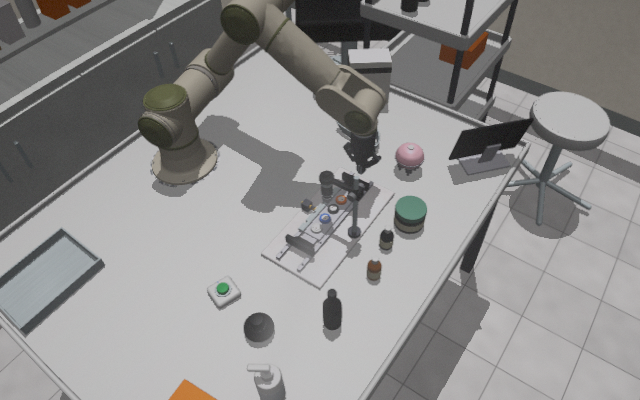

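View pics/sz.png

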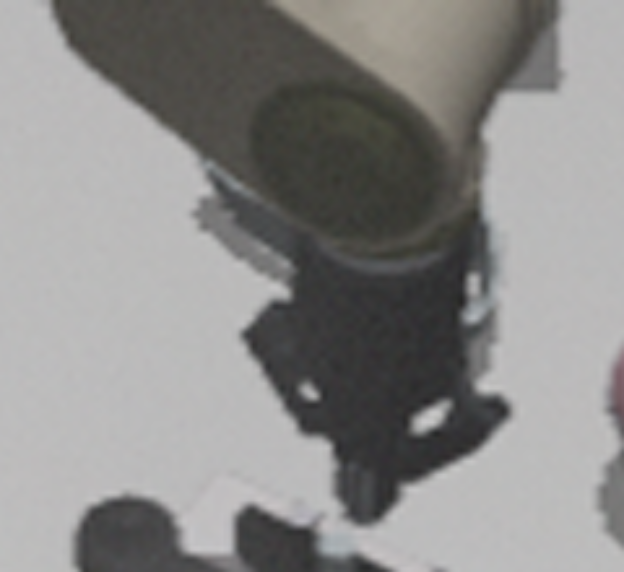

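Emit:
{"fn": "move_arm", "kwargs": {
  "targets": [
    [[0,0.04,0.004,0.03,0.005,0,0.004],[0,0.04,0,0.03,0,0,0],[0,0,0,0.02,0,0,0],[0,0,0,0.013,0,0,0],[0,0,0,0,0,0,0]]
  ]
}}

```text
time_s: 4.25
eef_pos: [555.9, 243.8, 41.3]
ee_rot: [0.508, 0.494, 0.506, -0.491]
force: [-0.5, 0.2, -0.3]
grip_width: 0.002
```

Emit:
{"fn": "move_arm", "kwargs": {
  "targets": [
    [[0,0,0,0.01,0,0,0],[0,0,0,0.01,0,0,0],[0,0,0,0.01,0,0,0]]
  ]
}}

```text
time_s: 4.55
eef_pos: [555.7, 239.7, 40.9]
ee_rot: [0.508, 0.494, 0.506, -0.491]
force: [1.0, 2.2, 0.1]
grip_width: 0.002
```

Emit:
{"fn": "move_arm", "kwargs": {
  "targets": [
    [[0,0,0,0.01,0,0,0],[0,0,0,0.01,0,0,0],[0,0,0,0.01,0,0,0]]
  ]
}}

```text
time_s: 4.85
eef_pos: [555.9, 235.1, 40.9]
ee_rot: [0.508, 0.494, 0.506, -0.491]
force: [0.4, 2.0, 0.4]
grip_width: -0.002
```

```bash
python3 -c "
from h import *
plan([554.5,235,37],[np.cos(.029),np.sin(.029)])"
```

```text
t 4.85 pos [555.9 235.1  40.9] F [0.44 1.99 0.44] g -0.002 joints [ 0.21  0.68  1.45 -0.    1.    0.18]
axes x,y,z cols
 [[ 0.004  1.     0.029]
 [ 0.     0.029 -1.   ]
 [-1.     0.004 -0.   ]]
shares [ 0.026 -0.009  0.   ] norm 4.1
turn shares 1 [ 0.    -0.    -0.004]
turn shares -1 [-3.     0.007 -0.   ]
```

Emit:
{"fn": "move_arm", "kwargs": {
  "targets": [
    [[0,0,0,0.013,0,0,0],[0,0,0,0.013,0,0,0],[0,0,0,0.013,0,0,0],[0,0,0,0.013,0,0,0],[0,0,0,0.013,0,0,0]]
  ]
}}

```text
time_s: 5.35
eef_pos: [556.2, 225.2, 40.8]
ee_rot: [0.508, 0.494, 0.506, -0.492]
force: [-1.0, 2.9, 2.1]
grip_width: 0.001
```

Emit:
{"fn": "move_arm", "kwargs": {
  "targets": [
    [[0,0,0,0.013,0,0,0],[0,0,0,0.013,0,0,0],[0,0,0,0.013,0,0,0]]
  ]
}}

```text
time_s: 5.65
eef_pos: [556.3, 219.3, 40.8]
ee_rot: [0.508, 0.494, 0.506, -0.492]
force: [-0.7, 2.4, 1.5]
grip_width: -0.004
```

Emit:
{"fn": "move_arm", "kwargs": {
  "targets": [
    [[0,0,0,0.013,0,0,0]]
  ]
}}

```text
time_s: 5.75
eef_pos: [556.4, 217.4, 40.8]
ee_rot: [0.508, 0.494, 0.506, -0.492]
force: [-0.1, 2.8, 1.6]
grip_width: -0.002
```

Emit:
{"fn": "move_arm", "kwargs": {
  "targets": [
    [[0,0,0,0.013,0,0,0]]
  ]
}}

```text
time_s: 5.85
eef_pos: [556.4, 215.4, 40.7]
ee_rot: [0.508, 0.494, 0.506, -0.492]
force: [-0.5, 0.8, 0.8]
grip_width: -0.002
```

Emit:
{"fn": "move_arm", "kwargs": {
  "targets": [
    [[0,0,0,0.013,0,0,0]]
  ]
}}

```text
time_s: 5.95
eef_pos: [556.5, 213.2, 40.7]
ee_rot: [0.508, 0.493, 0.506, -0.492]
force: [0.7, -0.3, -0.6]
grip_width: 0.001
```

Emit:
{"fn": "move_arm", "kwargs": {
  "targets": [
    [[0,0,0,0.013,0,0,0]]
  ]
}}

```text
time_s: 6.05
eef_pos: [556.5, 211.2, 40.6]
ee_rot: [0.508, 0.493, 0.506, -0.492]
force: [-1.0, 0.0, -0.3]
grip_width: 0.005
```

Emit:
{"fn": "move_arm", "kwargs": {
  "targets": [
    [[0,0,0,0.013,0,0,0]]
  ]
}}

```text
time_s: 6.15
eef_pos: [556.6, 209.4, 40.6]
ee_rot: [0.508, 0.494, 0.506, -0.492]
force: [0.5, 4.7, -1.6]
grip_width: 0.002
```

Emit:
{"fn": "move_arm", "kwargs": {
  "targets": [
    [[0,0,0,0.013,0,0,0]]
  ]
}}

```text
time_s: 6.25
eef_pos: [556.6, 208.4, 40.7]
ee_rot: [0.508, 0.494, 0.507, -0.491]
force: [0.3, 6.4, -1.5]
grip_width: -0.001
```

Emit:
{"fn": "move_arm", "kwargs": {
  "targets": [
    [[0,0,0,0.013,0,0,0]]
  ]
}}

```text
time_s: 6.35
eef_pos: [556.7, 206.5, 40.7]
ee_rot: [0.508, 0.494, 0.507, -0.491]
force: [1.3, 5.0, -1.0]
grip_width: -0.004
```

Emit:
{"fn": "move_arm", "kwargs": {
  "targets": [
    [[0,0,0,0.013,0,0,0],[0,0,0,0.013,0,0,0],[0,0,0,0.013,0,0,0],[0,0,0,0.013,0,0,0],[0,0,0,0.013,0,0,0]]
  ]
}}

```text
time_s: 6.85
eef_pos: [556.9, 195.9, 40.7]
ee_rot: [0.508, 0.494, 0.506, -0.492]
force: [0.3, 2.4, -1.5]
grip_width: 0.001
```

Emit:
{"fn": "move_arm", "kwargs": {
  "targets": [
    [[0,0,0,0.013,0,0,0],[0,0,0,0.013,0,0,0],[0,0,0,0.013,0,0,0],[0,0,0,0.013,0,0,0],[0,0,0,0.013,0,0,0]]
  ]
}}

```text
time_s: 7.35
eef_pos: [557.2, 186.2, 40.8]
ee_rot: [0.508, 0.494, 0.506, -0.492]
force: [-0.8, 2.2, -1.9]
grip_width: -0.002
```

Emit:
{"fn": "move_arm", "kwargs": {
  "targets": [
    [[0,0,0,0.013,0,0,0],[0,0,0,0.013,0,0,0],[0,0,0,0.013,0,0,0],[0,0,0,0.01,0,0,0]]
  ]
}}

```text
time_s: 7.75
eef_pos: [557.5, 178.8, 40.8]
ee_rot: [0.508, 0.494, 0.506, -0.492]
force: [-0.3, 2.1, -2.0]
grip_width: 0.003
```

```bash
python3 -c "
from h import *
plan([557.5,171,40.7],[np.cos(.029),np.sin(.029)])"
```

```text
t 7.75 pos [557.5 178.8  40.8] F [-0.33  2.09 -2.02] g 0.003 joints [ 0.11  0.65  1.52 -0.    0.97  0.08]
axes x,y,z cols
 [[ 0.004  1.     0.029]
 [ 0.     0.029 -1.   ]
 [-1.     0.004  0.   ]]
shares [ 0.001 -0.001  0.052] norm 7.8
turn shares 1 [ 0.     0.    -0.004]
turn shares -1 [-3.     0.006  0.   ]
```

Emit:
{"fn": "move_arm", "kwargs": {
  "targets": [
    [[0,0,0,0.01,0,0,0],[0,0,0,0.01,0,0,0],[0,0,0,0.01,0,0,0]]
  ]
}}

```text
time_s: 8.05
eef_pos: [557.6, 174.4, 40.8]
ee_rot: [0.508, 0.494, 0.506, -0.492]
force: [-0.9, 1.8, -2.0]
grip_width: -0.0
```

Emit:
{"fn": "move_arm", "kwargs": {
  "targets": [
    [[0,0,0,0.007,0,0,0]]
  ]
}}

```text
time_s: 8.15
eef_pos: [557.7, 173.3, 40.8]
ee_rot: [0.508, 0.494, 0.506, -0.492]
force: [-2.1, 1.8, -1.4]
grip_width: 0.003
```

Emit:
{"fn": "move_arm", "kwargs": {
  "targets": [
    [[0,0,0,0.007,0,0,0]]
  ]
}}

```text
time_s: 8.25
eef_pos: [557.7, 172.3, 40.8]
ee_rot: [0.508, 0.494, 0.506, -0.492]
force: [-1.1, 1.3, -0.8]
grip_width: 0.006
```

Emit:
{"fn": "move_arm", "kwargs": {
  "targets": [
    [[0,0,0,0.007,0,0,0]]
  ]
}}

```text
time_s: 8.35
eef_pos: [557.8, 171.2, 40.9]
ee_rot: [0.508, 0.494, 0.506, -0.492]
force: [-1.6, 1.4, 0.4]
grip_width: -0.002
```

Emit:
{"fn": "move_arm", "kwargs": {
  "targets": [
    [[0,0,0,0,0,0,0]]
  ]
}}

```text
time_s: 8.45
eef_pos: [558.1, 171.0, 41.0]
ee_rot: [0.509, 0.494, 0.506, -0.491]
force: [-0.3, 1.4, 1.5]
grip_width: 0.002
```

Emit:
{"fn": "move_arm", "kwargs": {
  "targets": [
    [[0,0,0,0.006,0,0,0]]
  ]
}}

```text
time_s: 8.55
eef_pos: [558.1, 170.3, 41.0]
ee_rot: [0.509, 0.494, 0.506, -0.491]
force: [0.9, 0.7, -0.3]
grip_width: -0.003
```

Emit:
{"fn": "move_arm", "kwargs": {
  "targets": [
    [[0,0,0,0.005,0,0,0],[0,0,0,0,0,0,0]]
  ]
}}

```text
time_s: 8.75
eef_pos: [557.9, 169.5, 40.9]
ee_rot: [0.508, 0.494, 0.506, -0.492]
force: [-0.5, -0.2, 0.1]
grip_width: -0.004
```

```bash
python3 -c "
from h import *
plan([557.5,171,40.7])
for i in range(4): ctrl.capture('top'); print(ctrl.sense()['force'].round(1),ctrl.sense()['eef_pos'].round(1))
"
```

```text
t 8.75 pos [557.9 169.5  40.9] F [-0.5 -0.2  0.1] g -0.004 joints [ 0.09  0.64  1.52 -0.    0.97  0.07]
axes x,y,z cols
 [[ 0.005  1.     0.029]
 [-0.     0.029 -1.   ]
 [-1.     0.005  0.   ]]
shares [ 0.001 -0.003 -0.01 ] norm 1.6
[ 0.2 -0.   0.2] [557.9 169.6  40.9]
[ 0.6 -0.3 -0. ] [557.9 169.6  40.8]
[ 0.5 -0.7  0.1] [557.8 169.6  40.8]
[-0.   0.2 -0.7] [557.8 169.7  40.8]
```

Emit:
{"fn": "move_arm", "kwargs": {
  "targets": [
    [[0,0,0,-0.03,0,0,0],[0,0,0,-0.2,0,0,0],[0,0,0,-0.3,0,0,0],[0,-0.2,0,-0.2,0,0,0],[0,-0.3,0,0,0,0,0]]
  ]
}}

```text
time_s: 9.45
eef_pos: [552.1, 282.5, 114.4]
ee_rot: [0.508, 0.491, 0.508, -0.492]
force: [1.4, -0.8, 1.3]
grip_width: 0.0
```

Emit:
{"fn": "move_arm", "kwargs": {
  "targets": [
    [[0,-0.33,0,0,0,0,0],[0,-0.33,0,0,0,0,0],[0,-0.33,0,0,0,0,0],[0,-0.33,0,0,0,0,0],[0,-0.1,0,0,0,0,0]]
  ]
}}

```text
time_s: 9.95
eef_pos: [553.8, 279.7, 334.8]
ee_rot: [0.51, 0.496, 0.505, -0.489]
force: [0.0, -0.3, -0.5]
grip_width: -0.005
```

```bash
python3 -c "
from h import *
plan([557.5,171,40.7])
for n in('top','scene'):
    im=ctrl.capture(n)[:,:,::-1]
    a=im[110:290,200:480] if n=='top' else im[100:320,190:450]
    cv2.imwrite(f'pics/{n}2.png',cv2.resize(a,None,fx=2.7,fy=2.7,interpolation=cv2.INTER_CUBIC))
"
```

```text
t 9.95 pos [553.8 279.7 334.8] F [ 0.05 -0.3  -0.49] g -0.005 joints [ 0.28  0.49  0.98 -0.    1.66  0.25]
axes x,y,z cols
 [[ 0.013  0.999  0.03 ]
 [ 0.003  0.03  -1.   ]
 [-1.     0.013 -0.002]]
shares [ 1.959 -0.022  0.73 ] norm 313.6
```

View pics/scene2.png

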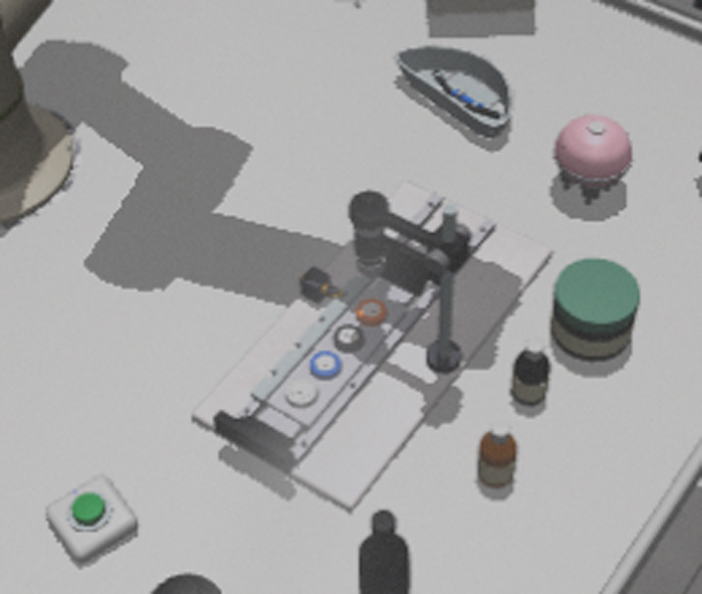

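View pics/top2.png

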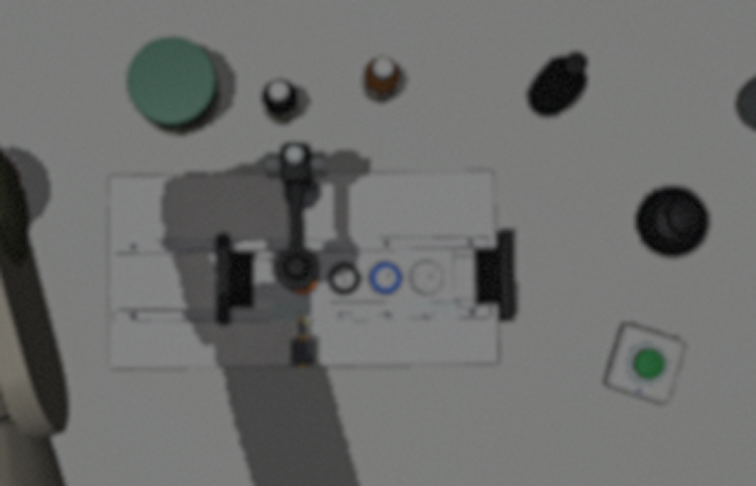

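```bash
python3 -c "
from h import *
yaw=.029;dy=np.array([-np.sin(yaw),np.cos(yaw)])
a=unproj([(190+x/2.7,100+y/2.7) for x,y in [(408,268),(387,292),(364,319),(341,346)]],'scene',35)
b=unproj([(190+x/2.7,100+y/2.7) for x,y in [(371,311),(348,336),(325,363),(301,393)]],'scene',35)
print('scene travel',((b-a)[:,:2]@dy).round(1), a[:,:2]@dy, b[:,:2]@dy)
a=unproj([(200+x/2.8,110+y/2.8) for x,y in [(283,290),(371,290)]],'top',35)
b=unproj([(200+x/2.7,110+y/2.7) for x,y in [(344,278),(427,277)]],'top',35)
print('top travel',((b-a)[:,:2]@dy).round(1), b[:,:2]@dy, 'spacing lens at', np.array([560.25,62.6])@dy)
plan([475,-303,334])
print(unproj([(200+649/2.7,110+364/2.7)],'top',35.5))
"
```

```text
scene travel [-75.1 -75.3 -72.9 -74.4] [120.42552586  77.78775116  31.68318219 -12.94962015] [ 45.29808822   2.51023086 -41.22877792 -87.36851218]
top travel [-74.9 -73. ] [  2.73138061 -84.71051743] spacing lens at 46.32870577188839
t 10.05 pos [553.7 279.6 331.4] F [ 0.42 -0.06 -0.98] g -0.003 joints [ 0.28  0.49  0.98 -0.    1.66  0.25]
axes x,y,z cols
 [[ 0.009  1.     0.03 ]
 [ 0.002  0.03  -1.   ]
 [-1.     0.009 -0.001]]
shares [-0.028 -0.639  3.867] norm 587.9
[[ 472.68848066 -302.7793382    35.5       ]]
```

Emit:
{"fn": "move_arm", "kwargs": {
  "targets": [
    [[0,0,-0.049,0.297,0,0,0],[0,0,-0.049,0.297,0,0,0],[0,0,-0.049,0.297,0,0,0],[0,0,-0.049,0.297,0,0,0],[0,0,-0.049,0.297,0,0,0]]
  ]
}}

```text
time_s: 10.55
eef_pos: [522.1, 54.0, 326.7]
ee_rot: [0.508, 0.493, 0.507, -0.492]
force: [0.3, -0.5, 0.7]
grip_width: -0.001
```

Emit:
{"fn": "move_arm", "kwargs": {
  "targets": [
    [[0,0,-0.049,0.297,0,0,0],[0,0,-0.049,0.297,0,0,0],[0,0,-0.049,0.297,0,0,0],[0,0,-0.049,0.297,0,0,0],[0,0,-0.049,0.297,0,0,0]]
  ]
}}

```text
time_s: 11.05
eef_pos: [492.1, -169.7, 326.6]
ee_rot: [0.507, 0.493, 0.507, -0.492]
force: [0.6, 0.2, -0.8]
grip_width: -0.002
```

Emit:
{"fn": "move_arm", "kwargs": {
  "targets": [
    [[0,0,-0.049,0.297,0,0,0],[0,0,-0.049,0.297,0,0,0],[0,0,-0.049,0.297,0,0,0],[0,0,0,0,0,0,0]]
  ]
}}

```text
time_s: 11.45
eef_pos: [473.3, -306.6, 325.1]
ee_rot: [0.505, 0.495, 0.507, -0.493]
force: [0.2, -0.3, 0.1]
grip_width: -0.001
```

```bash
python3 -c "
from h import *
plan([475.5,-303.5,50],[np.cos(.029),np.sin(.029)])
"
```

```text
t 11.45 pos [ 473.3 -306.6  325.1] F [ 0.23 -0.27  0.11] g -0.001 joints [-0.78  0.36  1.19  0.    1.59 -0.81]
axes x,y,z cols
 [[ 0.     1.     0.024]
 [ 0.003  0.024 -1.   ]
 [-1.     0.    -0.003]]
shares [ 1.834  0.015 -0.016] norm 275.1
turn shares 1 [-0.005 -0.002 -0.   ]
turn shares -1 [ 2.995e+00 -1.000e-03  4.000e-03]
```

Emit:
{"fn": "move_arm", "kwargs": {
  "targets": [
    [[0,0.3,0.015,-0.016,-0.005,-0.002,0],[0,0.3,0,0,0,0,0],[0,0.3,0,0,0,0,0],[0,0.3,0,0,0,0,0],[0,0.3,0,0,0,0,0]]
  ]
}}

```text
time_s: 11.95
eef_pos: [477.3, -298.8, 100.4]
ee_rot: [0.509, 0.492, 0.508, -0.491]
force: [1.5, -1.0, 0.0]
grip_width: 0.003
```

Emit:
{"fn": "move_arm", "kwargs": {
  "targets": [
    [[0,0.23,0,0,0,0,0],[0,0.05,0,0,0,0,0],[0,0,0,0,0,0,0]]
  ]
}}

```text
time_s: 12.25
eef_pos: [477.7, -299.6, 60.5]
ee_rot: [0.509, 0.492, 0.508, -0.491]
force: [0.7, 0.2, 0.4]
grip_width: 0.002
```

```bash
python3 -c "
from h import *
plan([475.5,-303.5,40],[np.cos(.029),np.sin(.029)])
im=ctrl.capture('scene')[:,:,::-1]
cv2.imwrite('pics/s3.png',cv2.resize(im[200:350,150:350],None,fx=4,fy=4,interpolation=cv2.INTER_CUBIC))
"
```

```text
t 12.25 pos [ 477.7 -299.6   60.5] F [0.73 0.21 0.36] g 0.002 joints [-0.77  0.58  1.57  0.    0.98 -0.8 ]
axes x,y,z cols
 [[ 0.002  0.999  0.035]
 [-0.     0.035 -0.999]
 [-1.     0.002  0.   ]]
shares [ 0.137 -0.016  0.026] norm 21.0
turn shares 1 [ 0.006  0.    -0.002]
turn shares -1 [-2.994  0.003  0.   ]
```

View pics/s3.png

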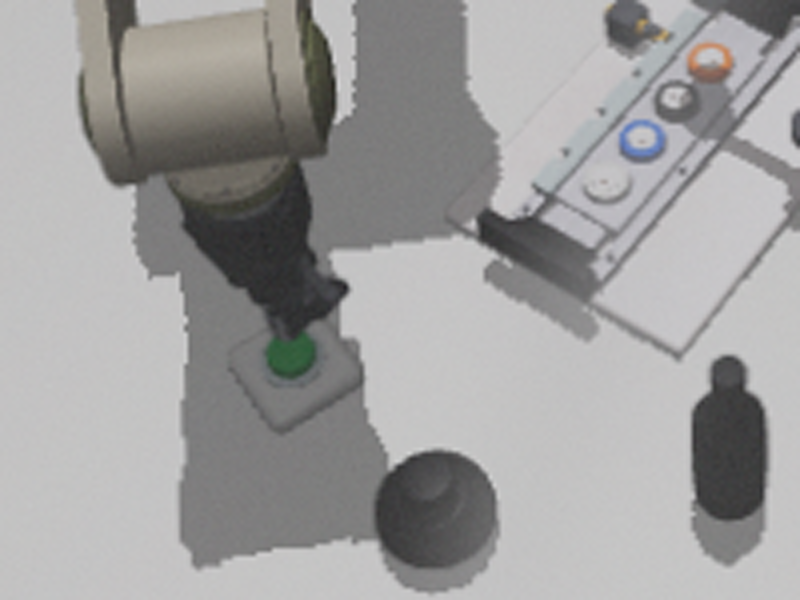

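Emit:
{"fn": "move_arm", "kwargs": {
  "targets": [
    [[0,0.03,-0.016,0.026,0,0,0],[0,0.05,0,0,0,0,0],[0,0.04,0,0,0,0,0],[0,0,0,0,0,0,0]]
  ]
}}

```text
time_s: 12.7
eef_pos: [475.6, -304.3, 42.7]
ee_rot: [0.51, 0.492, 0.507, -0.491]
force: [0.7, 0.1, -0.4]
grip_width: 0.002
```

Emit:
{"fn": "move_arm", "kwargs": {
  "targets": [
    [[0,0.015,0,0,0,0,0],[0,0.015,0,0,0,0,0],[0,0.01,0,0,0,0,0],[0,0.01,0,0,0,0,0]]
  ]
}}

```text
time_s: 13.1
eef_pos: [476.0, -304.6, 35.8]
ee_rot: [0.51, 0.492, 0.507, -0.491]
force: [-0.2, 0.6, 0.1]
grip_width: -0.002
```

Emit:
{"fn": "move_arm", "kwargs": {
  "targets": [
    [[0,0.01,0,0,0,0,0],[0,0.01,0,0,0,0,0]]
  ]
}}

```text
time_s: 13.3
eef_pos: [476.0, -304.6, 33.0]
ee_rot: [0.51, 0.492, 0.507, -0.491]
force: [-0.8, 1.3, 3.5]
grip_width: 0.003
```

Emit:
{"fn": "move_arm", "kwargs": {
  "targets": [
    [[0,0.01,0,0,0,0,0],[0,0,0,0,0,0,0]]
  ]
}}

```text
time_s: 13.5
eef_pos: [476.0, -304.6, 31.4]
ee_rot: [0.51, 0.492, 0.507, -0.491]
force: [-0.9, 0.1, 3.3]
grip_width: 0.0
```

Emit:
{"fn": "move_arm", "kwargs": {
  "targets": [
    [[0,0.01,0,0,0,0,0],[0,0,0,0,0,0,0]]
  ]
}}

```text
time_s: 13.7
eef_pos: [476.0, -304.6, 29.9]
ee_rot: [0.51, 0.492, 0.507, -0.491]
force: [-1.4, 0.1, 5.3]
grip_width: -0.0
```

Emit:
{"fn": "move_arm", "kwargs": {
  "targets": [
    [[0,0.007,0,0,0,0,0],[0,0,0,0,0,0,0]]
  ]
}}

```text
time_s: 13.9
eef_pos: [476.1, -304.6, 29.5]
ee_rot: [0.51, 0.492, 0.507, -0.491]
force: [-3.2, 2.8, 10.6]
grip_width: -0.001
```

Button bottomed out (6 mm down, force rising to 10.6 N). Releasing.

Emit:
{"fn": "move_arm", "kwargs": {
  "targets": [
    [[0,0,0,0,0,0,0],[0,-0.03,0,0,0,0,0],[0,-0.08,0,0,0,0,0],[0,-0.3,0,0,0,0,0],[0,-0.3,0,0,0,0,0]]
  ]
}}

```text
time_s: 14.4
eef_pos: [475.1, -304.0, 136.5]
ee_rot: [0.509, 0.492, 0.508, -0.491]
force: [0.3, -0.3, -0.2]
grip_width: -0.0
```

Emit:
{"fn": "move_arm", "kwargs": {
  "targets": [
    [[0,-0.3,0,0,0,0,0],[0,-0.3,0,0,0,0,0],[0,-0.2,0,0,0,0,0],[0,0,0,0,0,0,0]]
  ]
}}

```text
time_s: 14.8
eef_pos: [475.9, -305.0, 260.3]
ee_rot: [0.513, 0.492, 0.504, -0.491]
force: [0.3, -0.3, 0.5]
grip_width: 0.001
```

```bash
python3 -c "
from h import *
plan([475.5,-303.5,40])
for n in('top','scene'):
    im=ctrl.capture(n)[:,:,::-1]
    a=im[110:290,200:480] if n=='top' else im[100:320,190:450]
    cv2.imwrite(f'pics/{n}4.png',cv2.resize(a,None,fx=2.7,fy=2.7,interpolation=cv2.INTER_CUBIC))
"
```

```text
t 14.8 pos [ 475.9 -305.   260.3] F [ 0.34 -0.32  0.51] g 0.001 joints [-0.78  0.38  1.33  0.    1.42 -0.81]
axes x,y,z cols
 [[ 0.01   0.999  0.035]
 [-0.008  0.035 -0.999]
 [-1.     0.01   0.008]]
shares [ 1.468 -0.017 -0.022] norm 220.3
```

View pics/scene4.png

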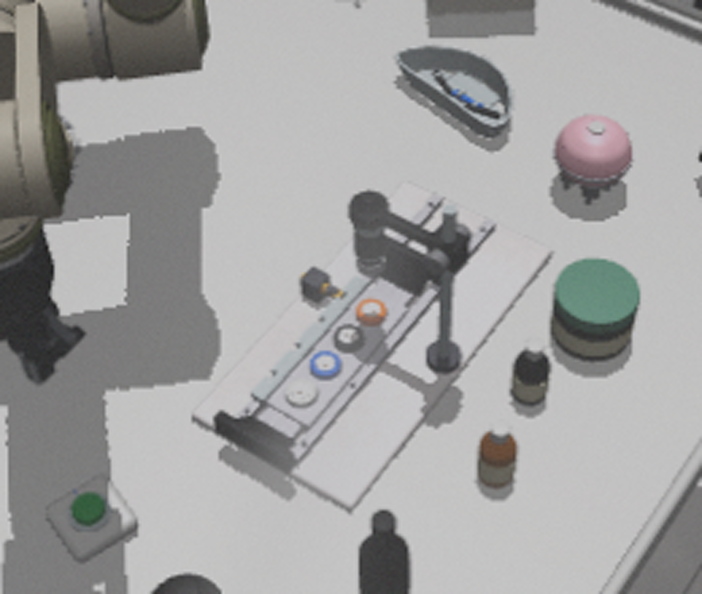

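View pics/top4.png

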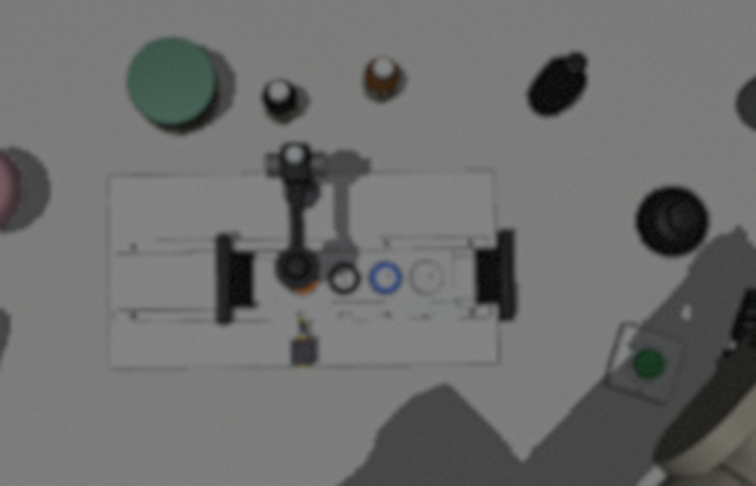

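The orange dish is at scene-crop pixel (371, 311), in line with the roller and unchanged since the push. The button is up again, nothing else has moved, and the arm is clear.

```bash
python3 -c "
from rig import ctrl
print(ctrl.finish_job())"
```

```text
the job is handed in; nothing more can be done
None
```

The job is done and handed in at about 15 s of the 53 s allowed. I pushed the carrier by its +y end bar about 74–75 mm towards −y, through one stop and into the next, which put the orange-rimmed dish under the lens. Then I pressed the green button once and let it go.

- **Carrier stop:** The push force dropped to about 0 N at the place expected, 44 mm past the previous stop. Travel measured from both cameras was 73–75 mm, against the 74.7 mm needed. I could not read the roller directly, so the click is inferred from the force and the position.
- **Button:** It went down 6 mm until the force rose to 10.6 N, so it was right down. The picture after release shows it back up.
- **Surroundings:** The last pictures show the dishes and bystanders in view where they were, and the arm clear of everything.
- **Disagreement:** The two cameras put the stand and the button 6 mm apart in x. I used a value in between, and contact with the bar and the button came out as expected.

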